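# Steady the rocking leaf-cutting board

## Robot

A 6-joint arm with a two-finger parallel gripper is mounted at the origin on the work surface. World frame = base frame: x ahead of the robot, y to its left, z up, the work surface at z = 0. Lengths are in m, angles in rad, forces in N, time in s.
With the tool pointing down it reaches from about 0.375 to 0.975 m from the base axis. Payload 3.8 kg.
Tool frame: the origin (TCP) lies on the mounting face of the last link; the fingertips stand 173 mm ahead of it and the grasp point (between the pads) lies 155 mm ahead of it; z points along the fingers, y is the line along which they close (so a half turn about z gives the same grasp; the last joint's range is limited). The gripper opens to 85 mm and grips with 20 to 120 N. Pads are 22 mm wide; open, the fingers measure 114 mm over their backs; the gripper's body (76 mm by 85 mm) begins 54 mm behind the grasp point. The pads swing forward as they close: fully open they stand 13 mm farther back than shut.
Start: joints at [1.091, 0.264, 1.604, -0, 1.274, -0.037], TCP at [0.289, 0.61, 0.405] pointing down, gripper open.
Joint ranges: [-2.63, 2.63], [-0.94, 2.18], [0.31, 2.57], [-1.31, 4.45], [0, 2.66], [-2.55, 2.55]. Speed limits (rad/s): [2.57, 2.57, 3.14, 3.14, 3.14, 3.14].

## Interface

Orientations are given as a rotation vector (axis times angle).
In Python, from workcell import bot gives the robot as it stands.
- The arm moves only by the tool drive_tool, never from a script. Its argument "increments" is a list of rows, each an object with "delta_pos": the shift along the tool's x, y, z in mm, a list of three; "turn": the turn about the tool's z in rad; "jaw": the opening, from -1 (shut) to 1 (fully open). A call has 1 to 8 rows; each row shifts and turns the commanded pose from where the row before left it, along the tool's axes as they then stand; what a row does not reach is not made up. A row lasts 1/12 s, in which the tool goes at most 41.7 mm and 7.16 degrees, less where a joint would pass 70% of its speed; a pose out of reach is approached as far as the arm can. A call is refused whole if a number of a shift passes 41.7 or a number of a turn 0.125, either way. A call with a gripper value outside its range is refused whole. The fingers move at their own pace and stop on an object; "grip_force" is the grip in N (left out, the last holds). Time passes only in rows, so rows that do not move let the fingers close. It gives the time, the measured TCP pose, the force, the opening and the grip force at its end, in the units of the state.
- bot.read_state(): the state, without advancing time (a new reading comes with each control period).
- bot.read_camera(name): name is "scene" or "top"; returns a dict with "pixels" (384x512x3 uint8, red, green, blue), "fovy" (degrees; the focal length in pixels is half the picture's height over the tangent of half this angle, whatever the lens; pixels are square), "cx", "cy" (the principal point, pixels), "camera_from_world" (4x4, takes a point from world to camera coordinates). Camera axes: x right, y down, z forward; pixel columns grow to the right and rows downward; lengths in m; the calibration is good to about 2 mm. A picture is of the moment at which its call begins. There is no depth.
- bot.finish_job(): hands the job in; it is judged then, once.
The state is a dict: "time": time; "q": joint angles; "joint_vel": joint speeds; "joint_torque": joint torques, N m; "tool_pos": TCP position; "tcp_rot": TCP orientation; "wrist_force": force on the tool from outside, world axes, zero at the start; "torque": the same for the moment, N m; "width": opening from 0.0 (shut) to 1.0 (fully open); "grip_force": force on a finger pad.
Only numpy, scipy, OpenCV 4.12 (cv2) and the standard library are available. Lean on these libraries where they do the work, as an engineer would, in place of code of your own. Each camera call takes 0.05 s, during which the arm holds its last target. There are 200 camera calls.

## Task

One corner of the wooden leaf-cutting board in the tray rocks. With the fingertips, press down on the board's corners one after another until you find the one that sinks, let it come back, then press that corner's brass shim button fully down so that the board stands level and firm. Leave the other three buttons up, lift nothing, leave everything else where it is, and finish clear of the work.

Things in the scene. Friction and masses are not known exactly. Their poses are not given: they have to be found in the camera images.
- tray: fixed dark wooden tray, 250 x 220 mm outside, walls 8 mm thick and 30 mm high, floor 8 mm thick. Origin: centre of its underside, on the table; x along the 250 mm side, y along the 220 mm side, z up
- board: loose pale wooden leaf-cutting board lying in the tray, 230 (x) x 200 (y) x 18 mm, about 0.9 kg, on four feet at x = +-75, y = +-60 mm from its centre; above each foot it has a round 26 mm hole. Origin: centre of its underside, z up; level, its underside is 26 mm and its top 44 mm above the table, its axes those of the tray
- board_top (a point): middle of the board's top face. Three corners of the board stand firm; the fourth, any one and not to be told by eye, rests on a weak spring: about 3 to 8 N pressed between hole and board corner sinks it 4 mm at the foot (5 mm at a point 22 mm farther out in both x and y) and the opposite corner rises; let go, it springs back level
- paperweight: loose dark steel paperweight, 70 x 24 x 16 mm with a small knob on top (27 mm high in all), lying on the middle of the board; leave it there. Origin: centre of its underside
- foot_1_base (a point): point on the tray floor on the axis of foot 1, 18 mm below the level board's underside. The feet's numbers fall on the corners at random in each start
- shim_1_top (a point): centre of the flat top of foot 1's shim button: an upright brass button, 20 mm across, that comes up through the board's hole and stands 13 mm above the level board (57 mm above the table), 1 mm above it when pressed home (45 mm above the table)
- shim_1 (a joint): how far shim button 1 is pressed down: 0 up, 0.012 m home. Stiff (about 9 to 12 N) and stays where it is left. Pressing it 12 mm raises the packing under that corner by 4 mm: under the rocking corner this just fills the gap, under a firm corner it jacks the board up out of level. It cannot be drawn up again
- foot_2_base (a point): point on the tray floor on the axis of foot 2, 18 mm below the level board's underside. The feet's numbers fall on the corners at random in each start
- shim_2_top (a point): centre of the flat top of foot 2's shim button: an upright brass button, 20 mm across, that comes up through the board's hole and stands 13 mm above the level board (57 mm above the table), 1 mm above it when pressed home (45 mm above the table)
- shim_2 (a joint): how far shim button 2 is pressed down: 0 up, 0.012 m home. Stiff (about 9 to 12 N) and stays where it is left. Pressing it 12 mm raises the packing under that corner by 4 mm: under the rocking corner this just fills the gap, under a firm corner it jacks the board up out of level. It cannot be drawn up again
- foot_3_base (a point): point on the tray floor on the axis of foot 3, 18 mm below the level board's underside. The feet's numbers fall on the corners at random in each start
- shim_3_top (a point): centre of the flat top of foot 3's shim button: an upright brass button, 20 mm across, that comes up through the board's hole and stands 13 mm above the level board (57 mm above the table), 1 mm above it when pressed home (45 mm above the table)
- shim_3 (a joint): how far shim button 3 is pressed down: 0 up, 0.012 m home. Stiff (about 9 to 12 N) and stays where it is left. Pressing it 12 mm raises the packing under that corner by 4 mm: under the rocking corner this just fills the gap, under a firm corner it jacks the board up out of level. It cannot be drawn up again
- foot_4_base (a point): point on the tray floor on the axis of foot 4, 18 mm below the level board's underside. The feet's numbers fall on the corners at random in each start
- shim_4_top (a point): centre of the flat top of foot 4's shim button: an upright brass button, 20 mm across, that comes up through the board's hole and stands 13 mm above the level board (57 mm above the table), 1 mm above it when pressed home (45 mm above the table)
- shim_4 (a joint): how far shim button 4 is pressed down: 0 up, 0.012 m home. Stiff (about 9 to 12 N) and stays where it is left. Pressing it 12 mm raises the packing under that corner by 4 mm: under the rocking corner this just fills the gap, under a firm corner it jacks the board up out of level. It cannot be drawn up again
- brush: loose bystander, to be left alone: brush lying left of the tray
- dish: loose bystander, to be left alone: white bowl, 80 mm across, 28 mm high, right of the tray
- jar: loose bystander, to be left alone: blue jar, 52 mm across, 62 mm high, right of the tray
- tweezers: loose bystander, to be left alone: bamboo tweezers, 150 mm long, 10 mm high, lying left in front of the tray
- leaf_box: loose bystander, to be left alone: plywood box, 100 x 100 x 45 mm, beyond the tray
- mallet: loose bystander, to be left alone: wooden mallet lying on its side, left of the brush, 44 mm high
Not all that is in view belongs to the job. Several things have the shape of the paperweight; the one meant has the colours described above.

How it is judged:
On the way, in this order (a step that is already met when the one before it is completed fails the run):
1. a corner of the board is pressed by the fingers and sinks (by over 2 mm at its foot), with all shim buttons still up (contact force between the fingers and board above 0.5 N and z of any of foot_1_base, foot_2_base, foot_3_base, foot_4_base in the frame of board above -0.016 m and value of joint each of shim_1, shim_2, shim_3, shim_4 below 0.003 m), for 0.1 s.
2. let go, the board is back level (within 1.5 mm at each foot) with all shim buttons still up (z of foot_1_base in the frame of board between -0.0195 and -0.0165 m and z of foot_2_base in the frame of board between -0.0195 and -0.0165 m and z of foot_3_base in the frame of board between -0.0195 and -0.0165 m and z of foot_4_base in the frame of board between -0.0195 and -0.0165 m and value of joint each of shim_1, shim_2, shim_3, shim_4 below 0.003 m and contact force between the fingers and board below 0.5 N), for 0.05 s.
3. one shim button is pressed down (over 10.5 of 12 mm), the other three up (((value of joint shim_1 above 0.0105 m and value of joint each of shim_2, shim_3, shim_4 below 0.003 m) or (value of joint shim_2 above 0.0105 m and value of joint each of shim_1, shim_3, shim_4 below 0.003 m) or (value of joint shim_3 above 0.0105 m and value of joint each of shim_1, shim_2, shim_4 below 0.003 m) or (value of joint shim_4 above 0.0105 m and value of joint each of shim_1, shim_2, shim_3 below 0.003 m))), for 0.1 s.
At the end, for the whole second after the job is handed in: Exactly one shim button is down (over 10.5 of 12 mm), the other three up (under 3 mm); the board lies at rest in its tray, level within 1.5 mm at each foot (a firm corner's button would jack it up), the paperweight within 35 mm of its middle (((value of joint shim_1 above 0.0105 m and value of joint each of shim_2, shim_3, shim_4 below 0.003 m) or (value of joint shim_2 above 0.0105 m and value of joint each of shim_1, shim_3, shim_4 below 0.003 m) or (value of joint shim_3 above 0.0105 m and value of joint each of shim_1, shim_2, shim_4 below 0.003 m) or (value of joint shim_4 above 0.0105 m and value of joint each of shim_1, shim_2, shim_3 below 0.003 m)) and z of foot_1_base in the frame of board between -0.0195 and -0.0165 m and z of foot_2_base in the frame of board between -0.0195 and -0.0165 m and z of foot_3_base in the frame of board between -0.0195 and -0.0165 m and z of foot_4_base in the frame of board between -0.0195 and -0.0165 m and linear speed of board below 0.01 m/s and horizontal distance between board and tray below 0.01 m and horizontal distance between paperweight and board below 0.035 m); the robot touches nothing.
It fails at once if a firm corner's shim button is pressed, jacking the board up there by more than 1.8 mm ((value of joint shim_1 above 0.006 m and z of foot_1_base in the frame of board below -0.0198 m) or (value of joint shim_2 above 0.006 m and z of foot_2_base in the frame of board below -0.0198 m) or (value of joint shim_3 above 0.006 m and z of foot_3_base in the frame of board below -0.0198 m) or (value of joint shim_4 above 0.006 m and z of foot_4_base in the frame of board below -0.0198 m)).
It fails at once if the board is lifted (its middle more than 10 mm above its place) (height (world z) of board above 0.036 m).
It fails at once if the paperweight is lifted or pushed more than 20 mm (distance of paperweight from where it was at the start of the episode above 0.02 m).
It fails at once if a bystander is moved by more than 20 mm (distance of any of brush, dish, jar, tweezers, leaf_box, mallet from where it was at the start of the episode above 0.02 m).
It also fails if it takes over 56 s, if anything falls off the work surface, if the arm or the gripper's body presses on something with over 40 N, if the wrist force passes 120 N, or if a joint passes its speed limit or range.

## Working session

There is one attempt and no reset: what is moved stays moved. The work goes in short steps, Python scripts to look and compute and a tool call to move; the robot and the scene stay as the last step left them, time stands still between calls to the robot, and variables do not carry over. Pictures are saved under pics/ and viewed, at most 10 in all, crops included, and the job is handed in when it is done.

Besides the shell and the picture viewer there is one more tool, called as name(argument=value, ...) on one line, values as JSON. drive_tool: Moves the arm, as the interface text tells. Its arguments: {"type":"object","properties":{"increments":{"type":"array"},"grip_force":{"type":"number"}},"required":["increments"]}

```bash
mkdir -p pics; python3 - <<'E'
from workcell import bot
import cv2,numpy as np
s=bot.read_state();print({k:np.round(v,3).tolist() for k,v in s.items()})
for n in("scene","top"):
    c=bot.read_camera(n);cv2.imwrite(f"pics/{n}0.png",c["pixels"][:,:,::-1]);print(n,c["fovy"],c["cx"],c["cy"],np.round(c["camera_from_world"],3).tolist())
E
```

```text
{'time': 0.0, 'q': [1.091, 0.265, 1.605, -0.0, 1.274, -0.037], 'joint_vel': [0.0, -0.001, 0.0, 0.001, -0.0, -0.001], 'joint_torque': [-0.002, -51.512, -36.731, -0.001, 0.013, 0.0], 'tool_pos': [0.289, 0.61, 0.403], 'tcp_rot': [-0.69, -3.064, 0.003], 'wrist_force': [0.682, 0.497, 0.101], 'torque': [0.009, 0.041, -0.017], 'grip_force': 0.0, 'width': 1.0}
scene 54.06890416290888 258.56251815133896 191.35984724495128 [[0.547, 0.837, -0.004, -0.395], [0.707, -0.465, -0.533, -0.298], [-0.448, 0.289, -0.846, 1.091], [0.0, 0.0, 0.0, 1.0]]
top 51.00102684308536 255.8474842825379 191.47957561256288 [[0.025, -1.0, -0.002, 0.098], [-0.992, -0.025, -0.127, 0.573], [0.127, 0.005, -0.992, 0.968], [0.0, 0.0, 0.0, 1.0]]
```

View pics/top0.png

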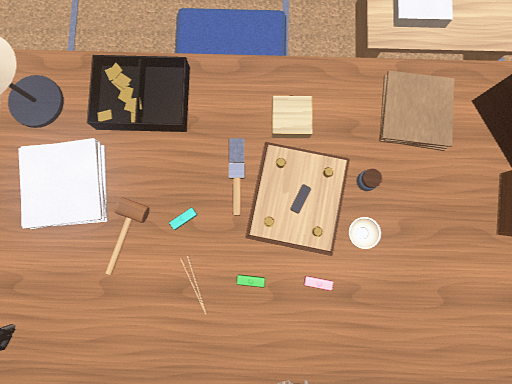

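View pics/scene0.png

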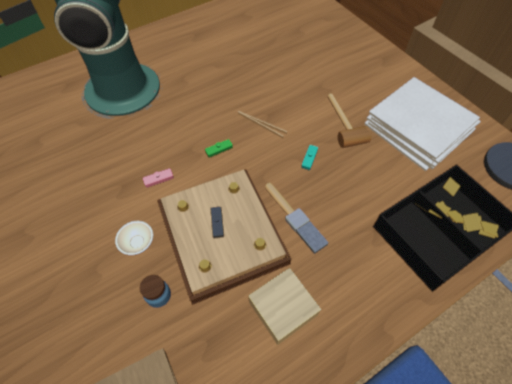

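The top view shows the board with brass buttons near (281,162), (328,172), (269,221) and (317,231), and the dark steel paperweight at (301,199). The green (251,281), pink (319,283) and teal (183,218) lookalikes are the wrong colour and are not on the board, so they don't fit.

```bash
cat > h.py <<'E'
from workcell import bot
import cv2,numpy as np
from scipy.spatial.transform import Rotation as R
def ray(c,u,v,z):
    f=192/np.tan(np.radians(c["fovy"]/2));T=np.array(c["camera_from_world"])
    d=T[:3,:3].T@[(u-c["cx"])/f,(v-c["cy"])/f,1];o=-T[:3,:3].T@T[:3,3]
    return o+d*(z-o[2])/d[2]
def blobs(c,guess,r=9):
    hsv=cv2.cvtColor(c["pixels"],cv2.COLOR_RGB2HSV);out=[]
    for u,v in guess:
        m=((hsv[...,1]>125)&(hsv[...,2]>60)).astype(np.uint8)
        k=np.zeros_like(m);cv2.circle(k,(u,v),r,1,-1)
        M=cv2.moments(m*k,True);out.append((M["m10"]/max(M["m00"],1),M["m01"]/max(M["m00"],1),M["m00"]))
    return out
E
python3 - <<'E'
from h import *
for n,g in(("top",[(281,162),(328,172),(269,221),(317,231)]),("scene",[(260,243),(204,265),(234,187),(182,205)])):
    c=bot.read_camera(n);b=blobs(c,g);P=np.array([ray(c,u,v,.053) for u,v,_ in b])
    print(n,np.round(b,1).tolist());print(np.round(P,4).tolist(),P.mean(0).round(4))
    for i,j in((0,1),(2,3),(0,2),(1,3)): print(np.linalg.norm(P[i]-P[j]).round(4),np.degrees(np.arctan2(*(P[i]-P[j])[1::-1])).round(2))
c=bot.read_camera("top")["pixels"];cv2.imwrite("pics/crop.png",cv2.resize(c[130:265,235:395,::-1],None,fx=4,fy=4))
E
```

```text
top [[280.5, 162.7, 50.0], [327.9, 171.8, 57.0], [268.7, 221.6, 58.0], [316.7, 231.2, 44.0]]
[[0.6417, 0.0534, 0.053], [0.6218, -0.0641, 0.053], [0.4954, 0.0795, 0.053], [0.4749, -0.0372, 0.053]] [0.5585 0.0079 0.053 ]
0.1191 80.38
0.1185 80.02
0.1486 -10.12
0.1494 -10.37
scene [[259.5, 244.3, 87.0], [204.8, 266.1, 94.0], [233.5, 188.1, 66.0], [182.7, 206.2, 72.0]]
[[0.6483, 0.0512, 0.053], [0.628, -0.0652, 0.053], [0.5017, 0.0775, 0.053], [0.4811, -0.0392, 0.053]] [0.5648 0.0061 0.053 ]
0.1182 80.1
0.1185 79.98
0.1489 -10.19
0.1492 -10.06
```

View pics/crop.png

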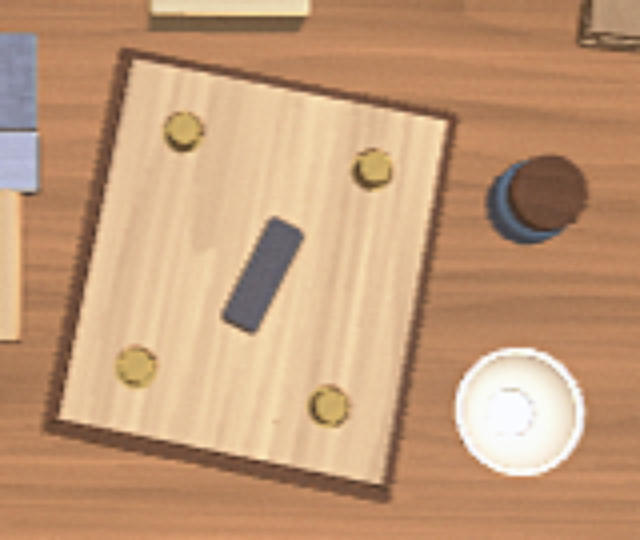

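The paperweight in the crop, at (262,275), is dark steel and lies on the board. The measured foot spacing is 119 x 149 mm, close to the known 120 x 150, with yaw -10.1°. Averaging both views puts the centre at about (0.5615, 0.007).

```bash
cat >> h.py <<'E'
C=np.array([.5615,.007]);a=np.radians(-10.1);B=np.array([[np.cos(a),-np.sin(a)],[np.sin(a),np.cos(a)]])
SG=[(1,1),(1,-1),(-1,1),(-1,-1)]
FOOT=[C+B@(np.array(s)*[.075,.060]) for s in SG];PRESS=[C+B@(np.array(s)*[.098,.083]) for s in SG]
def delta(xy,tip):
    s=bot.read_state();return R.from_rotvec(s["tcp_rot"]).as_matrix().T@(np.array([*xy,tip+.173])-s["tool_pos"])*1000
E
python3 - <<'E'
from h import *
M=R.from_rotvec(bot.read_state()["tcp_rot"]).as_matrix()
print(M.round(3))
for i in range(4): print(i,PRESS[i].round(4),delta(PRESS[i],.075).round(1), (M.T@[*(FOOT[i]-PRESS[i])*1000,0]).round(1))
E
```

```text
[[-0.904  0.428 -0.001]
 [ 0.428  0.904 -0.001]
 [ 0.    -0.001 -1.   ]]
0 [0.6725 0.0715] [-577.  -321.9  156.3] [ 16.1 -28.2   0. ]
1 [ 0.6434 -0.0919] [-620.8 -482.   156.5] [28.2 16.1 -0. ]
2 [0.4796 0.1059] [-388.  -373.5  156.4] [-28.2 -16.1   0. ]
3 [ 0.4505 -0.0575] [-431.7 -533.6  156.6] [-16.1  28.2  -0. ]
```

drive_tool(increments=[{"delta_pos": [-24,-23,0],"turn": 0,"jaw": -1},{"delta_pos": [-24,-23,0],"turn": 0,"jaw": -1},{"delta_pos": [-24,-23,0],"turn": 0,"jaw": -1},{"delta_pos": [-24,-23,0],"turn": 0,"jaw": -1},{"delta_pos": [-24,-23,0],"turn": 0,"jaw": -1},{"delta_pos": [-24,-23,0],"turn": 0,"jaw": -1},{"delta_pos": [-24,-23,0],"turn": 0,"jaw": -1},{"delta_pos": [-24,-23,0],"turn": 0,"jaw": -1}], grip_force=20)

```text
time: 0.92
tool_pos: [0.384, 0.3598, 0.4047]
tcp_rot: [0.689, 3.065, 0.0]
wrist_force: [-0.4, -0.1, 0.9]
width: 0.001
grip_force: 0.0
```

drive_tool(increments=[{"delta_pos": [-24,-24,15],"turn": 0,"jaw": -1},{"delta_pos": [-24,-24,15],"turn": 0,"jaw": -1},{"delta_pos": [-24,-24,15],"turn": 0,"jaw": -1},{"delta_pos": [-24,-24,15],"turn": 0,"jaw": -1},{"delta_pos": [-24,-24,20],"turn": 0,"jaw": -1},{"delta_pos": [-24,-23,25],"turn": 0,"jaw": -1},{"delta_pos": [-24,-23,25],"turn": 0,"jaw": -1},{"delta_pos": [-24,-23,24],"turn": 0,"jaw": -1}])

```text
time: 1.58
tool_pos: [0.4765, 0.1067, 0.25]
tcp_rot: [0.69, 3.064, 0.001]
wrist_force: [-0.4, 0.8, -0.0]
width: 0.003
grip_force: 0.0
```

```bash
python3 - <<'E'
from h import *
s=bot.read_state();print({k:np.round(v,3).tolist() for k,v in s.items()},delta(PRESS[2],.044).round(1))
ims=[]
for n,b in(("top",(130,265,235,395)),("scene",(150,315,150,300))):
    c=bot.read_camera(n)["pixels"];ims.append(cv2.resize(c[b[0]:b[1],b[2]:b[3],::-1],(400,400)))
cv2.imwrite("pics/p2.png",np.hstack(ims))
E
```

```text
{'time': 1.583, 'q': [0.169, 0.066, 2.143, 0.0, 0.931, -0.959], 'joint_vel': [-0.811, 0.479, 0.118, 0.001, -0.605, -0.802], 'joint_torque': [3.811, -37.982, -30.143, -0.047, 0.854, 0.839], 'tool_pos': [0.477, 0.107, 0.25], 'tcp_rot': [0.69, 3.064, 0.001], 'wrist_force': [-0.372, 0.766, -0.02], 'torque': [-0.029, -0.021, -0.037], 'grip_force': 0.0, 'width': 0.003} [-3.1  0.5 33. ]
```

View pics/p2.png

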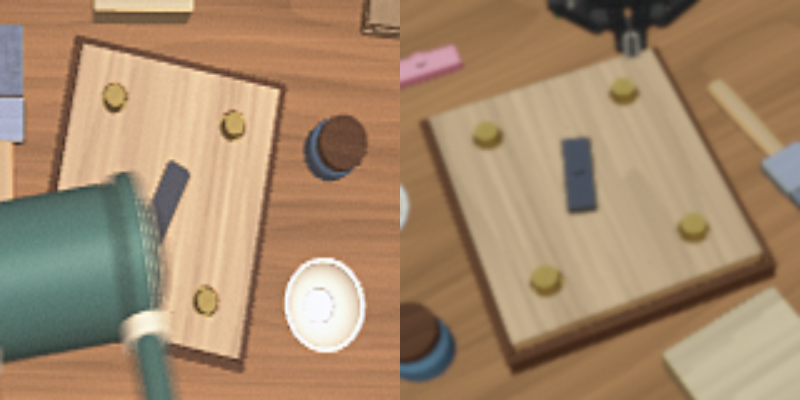

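The scene crop shows the closed fingertips at about (632,50), hovering over the near-left corner clear of its button at (624,90). Lowering to touch.

drive_tool(increments=[{"delta_pos": [0,0,15],"turn": 0,"jaw": -1},{"delta_pos": [0,0,13],"turn": 0,"jaw": -1},{"delta_pos": [0,0,0],"turn": 0,"jaw": -1}])

```text
time: 1.93
tool_pos: [0.4752, 0.1082, 0.2208]
tcp_rot: [-0.69, -3.061, 0.002]
wrist_force: [-0.8, 0.1, -0.2]
width: 0.007
grip_force: 0.0
```

drive_tool(increments=[{"delta_pos": [0,0,2],"turn": 0,"jaw": -1},{"delta_pos": [0,0,2],"turn": 0,"jaw": -1},{"delta_pos": [0,0,0],"turn": 0,"jaw": -1}])

```text
time: 2.18
tool_pos: [0.4767, 0.1088, 0.2194]
tcp_rot: [0.689, 3.064, 0.001]
wrist_force: [-0.3, -1.0, 0.3]
width: -0.001
grip_force: 0.0
```

drive_tool(increments=[{"delta_pos": [0,0,2],"turn": 0,"jaw": -1},{"delta_pos": [0,0,0],"turn": 0,"jaw": -1}])

```text
time: 2.35
tool_pos: [0.4768, 0.1087, 0.2174]
tcp_rot: [0.689, 3.063, 0.001]
wrist_force: [0.4, 0.8, 1.6]
width: 0.002
grip_force: 0.8
```

drive_tool(increments=[{"delta_pos": [0,0,2],"turn": 0,"jaw": -1},{"delta_pos": [0,0,0],"turn": 0,"jaw": -1}])

```text
time: 2.52
tool_pos: [0.4768, 0.1088, 0.2153]
tcp_rot: [0.69, 3.064, 0.002]
wrist_force: [-1.5, 2.0, 4.6]
width: 0.003
grip_force: 2.2
```

drive_tool(increments=[{"delta_pos": [0,0,2],"turn": 0,"jaw": -1},{"delta_pos": [0,0,0],"turn": 0,"jaw": -1}])

```text
time: 2.68
tool_pos: [0.4767, 0.1089, 0.2133]
tcp_rot: [0.69, 3.064, 0.003]
wrist_force: [-1.1, 4.1, 6.0]
width: -0.002
grip_force: 3.0
```

drive_tool(increments=[{"delta_pos": [0,0,2],"turn": 0,"jaw": -1},{"delta_pos": [0,0,0],"turn": 0,"jaw": -1}])

```text
time: 2.85
tool_pos: [0.4768, 0.109, 0.2123]
tcp_rot: [0.691, 3.065, 0.002]
wrist_force: [-4.8, 3.8, 12.5]
width: -0.002
grip_force: 6.3
```

```bash
python3 - <<'E'
from h import *
s=bot.read_state();print(s["tool_pos"],s["wrist_force"])
c=bot.read_camera("scene")["pixels"]
cv2.imwrite("pics/p3.png",cv2.resize(c[150:315,150:300,::-1],None,fx=3.6,fy=3.6))
E
```

```text
[0.4768286  0.10899399 0.21231519] [-4.84907613  3.83404138 12.47248342]
```

View pics/p3.png

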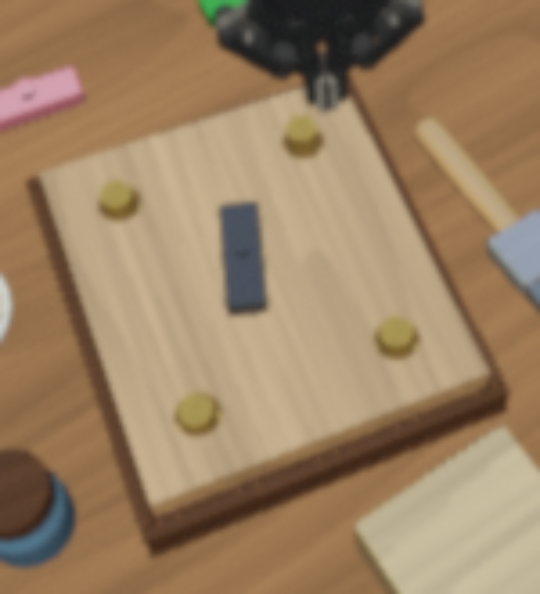

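The corner at (325,95) sank about 5 mm, then the force turned stiff (12.5 N). The opposite corner near (155,510) appears raised, so this is the rocking corner. Releasing now.

drive_tool(increments=[{"delta_pos": [0,0,-10],"turn": 0,"jaw": -1},{"delta_pos": [0,0,-25],"turn": 0,"jaw": -1},{"delta_pos": [0,0,0],"turn": 0,"jaw": -1},{"delta_pos": [0,0,0],"turn": 0,"jaw": -1},{"delta_pos": [0,0,0],"turn": 0,"jaw": -1}])

```text
time: 3.32
tool_pos: [0.4761, 0.1081, 0.2454]
tcp_rot: [-0.69, -3.065, 0.001]
wrist_force: [0.1, -0.3, -0.2]
width: -0.0
grip_force: 0.0
```

```bash
python3 - <<'E'
from h import *
c=bot.read_camera("scene");print(ray(c,240.3,178,.041),ray(c,240.3,176.4,.041))
b=blobs(c,[(234,187)])[0];print(b,ray(c,*b[:2],.053),FOOT[2],delta(FOOT[2],.062).round(1),bot.read_state()["tool_pos"])
E
```

```text
[0.4796314  0.10840023 0.041     ] [0.47580066 0.11076524 0.041     ]
(233.578125, 188.109375, 64.0) [0.50193663 0.07755262 0.053     ] [0.49818427 0.0792227 ] [-32.6 -16.5   9.9] [0.47579289 0.10810001 0.24489443]
```

drive_tool(increments=[{"delta_pos": [-17,-8,0],"turn": 0,"jaw": -1},{"delta_pos": [-17,-8,0],"turn": 0,"jaw": -1},{"delta_pos": [0,0,6],"turn": 0,"jaw": -1},{"delta_pos": [0,0,0],"turn": 0,"jaw": -1}])

```text
time: 3.7
tool_pos: [0.4995, 0.0787, 0.2377]
tcp_rot: [-0.692, -3.061, 0.002]
wrist_force: [-1.2, -0.3, 0.0]
width: 0.004
grip_force: 0.0
```

```bash
python3 - <<'E'
from h import *
s=bot.read_state();print(s["tool_pos"],s["wrist_force"])
c=bot.read_camera("scene")["pixels"]
cv2.imwrite("pics/p4.png",cv2.resize(c[150:250,170:300,::-1],None,fx=5,fy=5))
E
```

```text
[0.49954035 0.07871781 0.23770552] [-1.15033087 -0.32766487  0.01047319]
```

View pics/p4.png

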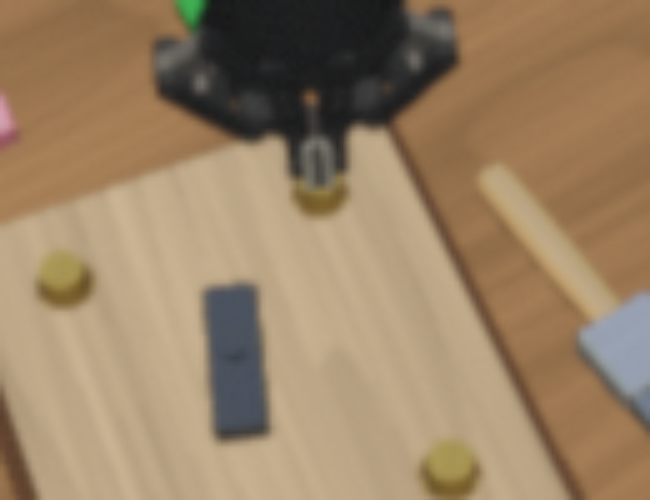

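The fingertips at (318,175) sit centred over the rocking corner's button at (319,190). Pressing it now.

drive_tool(increments=[{"delta_pos": [0,0,4],"turn": 0,"jaw": -1},{"delta_pos": [0,0,3],"turn": 0,"jaw": -1},{"delta_pos": [0,0,3],"turn": 0,"jaw": -1},{"delta_pos": [0,0,2],"turn": 0,"jaw": -1},{"delta_pos": [0,0,2],"turn": 0,"jaw": -1},{"delta_pos": [0,0,0],"turn": 0,"jaw": -1}])

```text
time: 4.25
tool_pos: [0.4997, 0.0797, 0.2259]
tcp_rot: [-0.689, -3.064, 0.001]
wrist_force: [-2.5, 0.0, 4.5]
width: 0.001
grip_force: 2.4
```

drive_tool(increments=[{"delta_pos": [0,0,2],"turn": 0,"jaw": -1},{"delta_pos": [0,0,2],"turn": 0,"jaw": -1},{"delta_pos": [0,0,1],"turn": 0,"jaw": -1},{"delta_pos": [0,0,0],"turn": 0,"jaw": -1}])

```text
time: 4.58
tool_pos: [0.4997, 0.0797, 0.2211]
tcp_rot: [-0.689, -3.064, 0.0]
wrist_force: [-3.9, -0.6, 7.1]
width: -0.001
grip_force: 3.2
```

drive_tool(increments=[{"delta_pos": [0,0,2],"turn": 0,"jaw": -1},{"delta_pos": [0,0,1],"turn": 0,"jaw": -1},{"delta_pos": [0,0,0],"turn": 0,"jaw": -1}])

```text
time: 4.83
tool_pos: [0.4998, 0.0797, 0.2184]
tcp_rot: [-0.689, -3.064, 0.0]
wrist_force: [-3.5, -0.7, 8.6]
width: 0.003
grip_force: 4.1
```

drive_tool(increments=[{"delta_pos": [0,0,1],"turn": 0,"jaw": -1},{"delta_pos": [0,0,1],"turn": 0,"jaw": -1},{"delta_pos": [0,0,0],"turn": 0,"jaw": -1}])

```text
time: 5.08
tool_pos: [0.5001, 0.0798, 0.2182]
tcp_rot: [-0.689, -3.064, 0.001]
wrist_force: [-9.2, -0.6, 22.5]
width: -0.003
grip_force: 10.9
```

The force jumped to 22.5 N at a tip height of 45 mm, which is the button's home stop. A slight extra push for certainty, then retreat.

drive_tool(increments=[{"delta_pos": [0,0,1],"turn": 0,"jaw": -1},{"delta_pos": [0,0,0],"turn": 0,"jaw": -1},{"delta_pos": [0,0,0],"turn": 0,"jaw": -1}])

```text
time: 5.33
tool_pos: [0.5002, 0.0798, 0.2181]
tcp_rot: [-0.689, -3.064, 0.0]
wrist_force: [-12.5, -0.8, 29.2]
width: 0.001
grip_force: 14.2
```

drive_tool(increments=[{"delta_pos": [0,0,-10],"turn": 0,"jaw": -1},{"delta_pos": [0,0,-30],"turn": 0,"jaw": -1},{"delta_pos": [0,0,-40],"turn": 0,"jaw": -1},{"delta_pos": [0,0,-40],"turn": 0,"jaw": -1},{"delta_pos": [20,20,-30],"turn": 0,"jaw": -1},{"delta_pos": [25,25,0],"turn": 0,"jaw": -1},{"delta_pos": [25,25,0],"turn": 0,"jaw": -1},{"delta_pos": [25,25,0],"turn": 0,"jaw": -1}])

```text
time: 6.0
tool_pos: [0.4544, 0.2072, 0.3659]
tcp_rot: [0.691, 3.063, 0.002]
wrist_force: [-0.0, -0.7, -0.5]
width: 0.002
grip_force: 0.0
```

drive_tool(increments=[{"delta_pos": [25,25,0],"turn": 0,"jaw": -1},{"delta_pos": [25,25,0],"turn": 0,"jaw": -1},{"delta_pos": [25,25,0],"turn": 0,"jaw": -1},{"delta_pos": [25,25,0],"turn": 0,"jaw": -1},{"delta_pos": [25,25,0],"turn": 0,"jaw": -1},{"delta_pos": [0,0,0],"turn": 0,"jaw": -1},{"delta_pos": [0,0,0],"turn": 0,"jaw": -1},{"delta_pos": [0,0,0],"turn": 0,"jaw": -1}])

```text
time: 6.67
tool_pos: [0.3952, 0.3724, 0.3642]
tcp_rot: [-0.688, -3.065, 0.002]
wrist_force: [-0.9, 0.4, -0.2]
width: 0.001
grip_force: 0.0
```

```bash
python3 - <<'E'
from h import *
s=bot.read_state();print(s["tool_pos"],s["wrist_force"])
c=bot.read_camera("scene")["pixels"]
cv2.imwrite("pics/p5.png",cv2.resize(c[150:315,150:300,::-1],None,fx=3.6,fy=3.6))
E
```

```text
[0.39524342 0.37237932 0.3641955 ] [-0.94205473  0.3840894  -0.23693346]
```

View pics/p5.png

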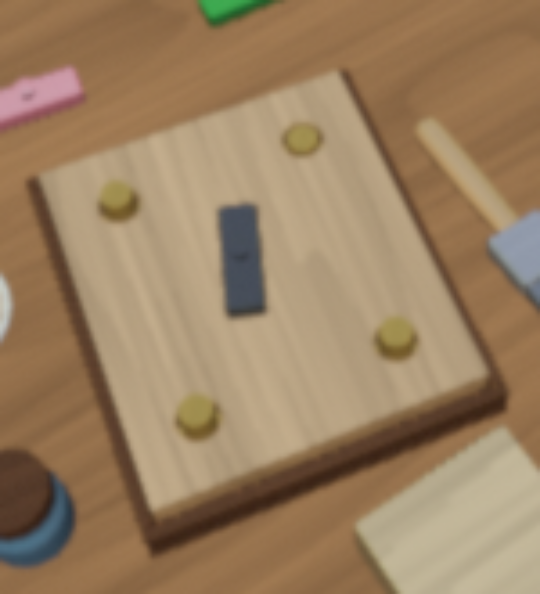

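The button at (302,138) is flush with the board and the other three are still up. The board looks level, the paperweight is in place, and the arm is clear.

```bash
python3 -c "
from workcell import bot
print(bot.finish_job())"
```

```text
the job is handed in; nothing more can be done
None
```

The first corner I pressed (nearest the robot, on its left) was the rocking one: it sank about 5 mm. After letting it come back I pressed its shim button home, left the other three up, moved the arm clear and handed the job in; no verdict came back.

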